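Lock the chopper bowl and key in its program

ROBOT

A 6-joint arm with a two-finger parallel gripper is mounted at the origin on the work surface; the furniture and walls round the work are solid. World frame = base frame: x ahead of the robot, y to its left, z up, the work surface at z = 0. Lengths are in m, angles in rad, forces in N, time in s.
With the tool pointing down it reaches from about 0.35 to 0.95 m from the base axis. Payload 17.4 kg.
Tool frame: the origin (TCP) lies on the centre line of the jaws, within the pads' length; the fingertips stand tcp_to_tips ahead of it and the grasp point (between the pads) lies 8 mm behind it (tcp_to_tips is the distance from the TCP to the fingertips, in m); z points along the fingers, y is the line along which they close (so a half turn about z gives the same grasp; the last joint's range is limited). The gripper opens to 93 mm and grips with 3 to 60 N. Pads are 15 mm wide; open, the fingers measure 128 mm over their backs; the gripper's body (75 mm by 188 mm) begins 65 mm behind the grasp point.
Start: joints at [1.175, 0.116, 1.442, -0, 1.584, -0.038], TCP at [0.236, 0.632, 0.23] pointing down, gripper open.
Joint ranges: [-2.83, 2.83], [-0.83, 2.19], [0.07, 2.5], [-1.14, 4.28], [0.01, 3], [-2.97, 2.97]. Speed limits (rad/s): [1.89, 1.89, 2.22, 3.14, 3.14, 3.14].

INTERFACE

Orientations are given as a rotation vector (axis times angle).
In Python, from rig import get_obs, get_image, camera_info, hand_in, search_frame, cut_out, pinpoint, tcp_to_tips gives the robot as it stands.
- The arm moves only by the tool step_arm, never from a script. Its argument "deltas" is text: rows parted by semicolons, each of 7 numbers parted by spaces: the shift along the tool's x, y, z in m, then the turn, a rotation vector about the tool's x, y, z in degrees, then the finger opening in m, from 0 to 0.093. A call has 1 to 10 rows; each row shifts and turns the commanded pose from where the row before left it, along the tool's axes as they then stand; what a row does not reach is not made up. A row lasts 1/12 s, in which the tool goes at most 41.7 mm and 7.16 degrees, less where a joint would pass 70% of its speed; a pose out of reach is approached as far as the arm can. A call is refused whole if a number of a shift passes 0.0417 or a number of a turn 7.16, either way. A call with a gripper value outside its range is refused whole. The fingers move at their own pace and stop on an object; "squeeze" is the grip in N (left out, the last holds). Time passes only in rows, so rows that do not move let the fingers close. It gives the time, the measured TCP pose, the force, the opening and the grip force at its end, in the units of the state.
- get_obs(): the state, without advancing time (a new reading comes with each control period).
- get_image(name): name is "side" or "top"; returns the picture (384x512x3 uint8, blue, green, red); there is no depth.
- camera_info(name): a dict with "K" (3x3 intrinsics, pixels), "D" ([k1, k2, p1, p2, k3] as OpenCV has them; the pictures are not rectified), "xyz" and "rotation" of the camera in the world. Camera axes: x right, y down, z forward; pixel columns grow to the right and rows downward; lengths in m; the calibration is good to about 2 mm. A picture is of the moment at which its call begins. camera_info takes no time and is no camera call.
- hand_in(): hands the job in; it is judged then, once.
Trained networks look in the newest picture that a camera, given by its name, has taken for a name from the list of things; names that differ only in an ending like _2 or _b are one class to them, and where a whole thing is asked for, a point or a joint stands for the part that bears it (a point fixed in the world has none). Each returns a list of dicts, best first, with "conf" (0 to 1); they miss things now and then, are a little off and sometimes report something else, mostly with a low value. They report only what shows in the picture. A call takes as long as a camera call. They do not tell look-alikes from the thing itself.
- search_frame(thing, camera): "point" ([x, y, z] in m, in world coordinates, good to about 4 mm: the middle of the surface that is visible of it).
- cut_out(thing, camera): "region" (384x512 bool, what is visible of it).
- pinpoint(thing, camera): "point" ([x, y, z] in m, in world coordinates, good to about 4 mm: a listed point, or the origin of a listed thing).
The state is a dict: "time": time; "q": joint angles; "qd": joint speeds; "effort": joint torques, N m; "position": TCP position; "orientation": TCP orientation; "contact_force": force on the tool from outside, world axes, zero at the start; "moment": the same for the moment, N m; "opening": opening from 0.0 (shut) to 1.0 (fully open); "gripper_force": force on a finger pad.
Only numpy, scipy, OpenCV 4.12 (cv2) and the standard library are available. Lean on these libraries where they do the work, as an engineer would, in place of code of your own. Each camera call takes 0.05 s, during which the arm holds its last target. There are 200 camera calls.

TASK

Get the food chopper going: push its bowl down into the bayonet socket by the wing on the lid and twist it a quarter turn clockwise, up to the stop, to lock it. Then press the keys fully home one at a time, letting each spring back before the next: first the round one, then the long bar, then the cross; do not press the square key, or any key before its turn or before the bowl is locked. Leave the mug, canister, jar and box round it standing where they are.

Things in the scene. Friction and masses are not known exactly. Their poses are not given: they have to be found in the camera images.
- chopper: fixed white base of a food chopper, 260 (x) x 250 (y) x 60 mm high; origin under its centre, on the worktop, -x is its front. Four black keys stand in a row along y at x = -80 mm, y = +87, +29, -29, -87 mm, in varying order; the steel bowl behind, its axis at x = +45 mm. A fixed white tea bowl (126 mm across, 78 high) is about 215 mm in front of the origin; other equipment is farther off, fixed
- wing_top (a point): centre of the top edge of the black wing on the bowl's lid, on the bowl's axis; wing 14 mm thick, 86 mm long, 34 mm high (its top 203 mm above the worktop at the start, 191 mm when the bowl is down); the lid below it is 130 mm across. Axes turn with the bowl: y runs along the wing, x across its thickness, z up. At the start the wing lies side to side (parallel to the key row), when locked front to back
- bowl_press (a joint): how far the bowl is pushed down into its bayonet socket, m: 0 at the start (standing 12 mm proud), 0.012 fully down. It needs about 5 N downward and stays where it is left
- bowl_turn (a joint): turn of the bowl in its socket, rad, clockwise seen from above: 0 at the start, 1.45 at the locking stop. Two lugs block it (free play about 0.05 to 0.1 rad) until the bowl is about 10 mm or more down; friction about 0.1 N m, stays where it is left
- round_top (a point): centre of the top face of the ROUND key, a disc 40 mm across; 79 mm above the worktop at the start, axes as the base's
- round_key (a joint): spring travel of the round key's cap, m: 0 up, 0.006 down (5 N); springs back when let go
- round_set (a joint): 0 until the round key has been pressed home, 0.005 afterwards: beyond 3.5 N the key sinks 5 mm more and registers; when let go, its cap springs up but stays 5 mm lower than before. Whole key travel 11 mm; 5 to 6 N presses it home, below 3 N nothing registers
- bar_top (a point): centre of the top face of the LONG key, a bar 62 x 22 mm lying front to back; 79 mm above the worktop at the start, axes as the base's
- bar_key (a joint): spring travel of the long key's cap, m: 0 up, 0.006 down (5 N); springs back when let go
- bar_set (a joint): 0 until the long key has been pressed home, 0.005 afterwards: beyond 3.5 N the key sinks 5 mm more and registers; when let go, its cap springs up but stays 5 mm lower than before. Whole key travel 11 mm; 5 to 6 N presses it home, below 3 N nothing registers
- cross_top (a point): centre of the top face of the CROSS key, a plus sign 46 mm across with arms 16 mm wide; 79 mm above the worktop at the start, axes as the base's
- cross_key (a joint): spring travel of the cross key's cap, m: 0 up, 0.006 down (5 N); springs back when let go
- cross_set (a joint): 0 until the cross key has been pressed home, 0.005 afterwards: beyond 3.5 N the key sinks 5 mm more and registers; when let go, its cap springs up but stays 5 mm lower than before. Whole key travel 11 mm; 5 to 6 N presses it home, below 3 N nothing registers
- square_top (a point): centre of the top face of the SQUARE key, 38 x 38 mm; 79 mm above the worktop at the start, axes as the base's
- square_key (a joint): spring travel of the square key's cap, m: 0 up, 0.006 down (5 N); springs back when let go
- square_set (a joint): 0 until the square key has been pressed home, 0.005 afterwards: beyond 3.5 N the key sinks 5 mm more and registers; when let go, its cap springs up but stays 5 mm lower than before. Whole key travel 11 mm; 5 to 6 N presses it home, below 3 N nothing registers
- mug: tall pale green mug, loose, 84 mm body and ring handle, 129 mm over both, 128 high; close beside the front half of the base, on its left or right; origin at the underside, between body and handle
- canister: green canister with wooden lid, loose, 92 mm across, 120 high; close beside the front half of the base, on its left or right; origin at the centre of its underside
- honey: jar with a green lid, loose, 52 mm across, 98 high; beside the base at its back right; origin at the centre of its underside
- tea_box: blue and yellow box, loose, 70 x 150 x 62 mm high; beside the base at its back left; origin at the centre of its underside
Mind the look-alikes: they are no part of the job. Leave any pink look-alike of the canister alone. What is shaped like the honey but purple is not meant.

How it is judged:
On the way, in this order (a step that is already met when the one before it is completed fails the run):
1. the bowl is pushed down into its socket (value of joint bowl_press above 0.009 m), for 0.1 s.
2. the bowl is turned clockwise to its stop (value of joint bowl_press above 0.009 m and value of joint bowl_turn above 1.3 rad), for 0.2 s.
3. the round key has been pressed home and let go (value of joint round_set above 0.004 m and value of joint round_key below 0.0015 m), for 0.1 s.
4. the long key has been pressed home and let go (value of joint bar_set above 0.004 m and value of joint bar_key below 0.0015 m), for 0.1 s.
5. the cross key has been pressed home and let go (value of joint cross_set above 0.004 m and value of joint cross_key below 0.0015 m), for 0.1 s.
At the end, for the whole second after the job is handed in: the bowl is at least 9 mm down and turned at least 1.3 rad clockwise; the round, long and cross keys have registered (4 mm or more) and all four caps are up (within 1.5 mm); the square key has not registered (under 2 mm); mug, canister, jar and box stand upright within 30 mm of where they were (all of step 2 and all of step 3 and all of step 4 and all of step 5 and value of joint square_set below 0.002 m and value of joint square_key below 0.0015 m and distance of each of mug, canister, honey, tea_box from where it was at the start of the episode below 0.03 m and angle between each of mug, canister, honey, tea_box's own z axis and vertical below 0.2 rad); the robot touches nothing.
It fails at once if the square key is pressed (value of joint square_set above 0.002 m).
It fails at once if a key is pressed home before the bowl is locked (value of joint any of round_set, bar_set, cross_set, square_set above 0.0025 m and not (value of joint bowl_turn above 1.3 rad)).
It fails at once if the long key is pressed home before the round key, or the cross key before the long key ((value of joint bar_set above 0.0025 m and value of joint round_set below 0.0025 m) or (value of joint cross_set above 0.0025 m and value of joint bar_set below 0.0025 m)).
It fails at once if two keys are held down at once (value of joint each of round_key, bar_key above 0.003 m or value of joint each of round_key, cross_key above 0.003 m or value of joint each of round_key, square_key above 0.003 m or value of joint each of bar_key, cross_key above 0.003 m or value of joint each of bar_key, square_key above 0.003 m or value of joint each of cross_key, square_key above 0.003 m).
It fails at once if a neighbour is knocked over or shoved more than 40 mm (distance of any of mug, canister, honey, tea_box from where it was at the start of the episode above 0.04 m or angle between any of mug, canister, honey, tea_box's own z axis and vertical above 0.5 rad).
It also fails if it takes over 51 s, if anything falls off the work surface, if the arm or the gripper's body presses on something with over 40 N, if the wrist force passes 120 N, or if a joint passes its speed limit or range.

## Working session

There is one attempt and no reset: what is moved stays moved. The work goes in short steps, Python scripts to look and compute and a tool call to move; the robot and the scene stay as the last step left them, time stands still between calls to the robot, and variables do not carry over. Pictures are saved under pics/ and viewed, at most 10 in all, crops included, and the job is handed in when it is done.

Besides the shell and the picture viewer there is one more tool, called as name(argument=value, ...) on one line, values as JSON. step_arm: Moves the arm, as the interface text tells. Its arguments: {"type":"object","properties":{"deltas":{"type":"string"},"squeeze":{"type":"number"}},"required":["deltas"]}

```bash
mkdir -p pics; cat > h.py <<'E'
import numpy as np, cv2
from rig import *
from scipy.spatial.transform import Rotation as R
E
python3 - <<'E'
from h import *
o=get_obs();print(o['time'],o['position'],o['orientation'],tcp_to_tips if not callable(tcp_to_tips) else tcp_to_tips())
a=get_image('top');b=get_image('side')
cv2.imwrite('pics/top.png',a);cv2.imwrite('pics/side.png',b)
for t in ['chopper','wing_top','round_top','bar_top','cross_top','square_top','mug','canister','honey','tea_box']:
  for c in ['top','side']:
    print(t,c,[(np.round(d['point'],3).tolist(),round(d['conf'],2)) for d in pinpoint(t,c)][:3])
E
```

```text
0.0 [0.236334   0.63207302 0.22889586] [-5.58952751e-01 -3.09126831e+00  1.79316224e-03] 0.011
chopper top [([0.553, -0.072, 0.002], 0.55)]
chopper side [([0.55, -0.077, -0.004], 0.8)]
wing_top top [([0.59, -0.06, 0.204], 0.92)]
wing_top side [([0.593, -0.064, 0.204], 0.59)]
round_top top [([0.468, -0.066, 0.08], 0.59), ([0.5, -0.174, 0.077], 0.16)]
round_top side [([0.472, -0.071, 0.077], 0.45)]
bar_top top [([0.498, -0.177, 0.079], 0.69)]
bar_top side []
cross_top top [([0.485, -0.124, 0.075], 0.48)]
cross_top side [([0.481, -0.126, 0.08], 0.55), ([0.551, -0.074, -0.003], 0.46)]
square_top top [([0.453, -0.016, 0.078], 0.69), ([0.589, -0.06, 0.206], 0.38)]
square_top side [([0.448, -0.011, 0.076], 0.73)]
mug top [([0.575, -0.291, 0.0], 0.62)]
mug side [([0.581, -0.294, -0.001], 0.68)]
canister top [([0.462, 0.134, 0.002], 0.92), ([0.365, 0.275, 0.001], 0.79)]
canister side [([0.364, 0.276, -0.0], 0.59), ([0.456, 0.131, -0.005], 0.56), ([0.689, -0.214, -0.0], 0.2)]
honey top [([0.686, -0.213, 0.0], 0.65), ([0.8, -0.194, 0.0], 0.63), ([0.461, 0.133, 0.004], 0.2)]
honey side [([0.801, -0.198, 0.001], 0.71), ([0.69, -0.213, 0.001], 0.6)]
tea_box top [([0.613, 0.137, -0.004], 0.72)]
tea_box side [([0.615, 0.138, -0.003], 0.55)]
```

View pics/top.png

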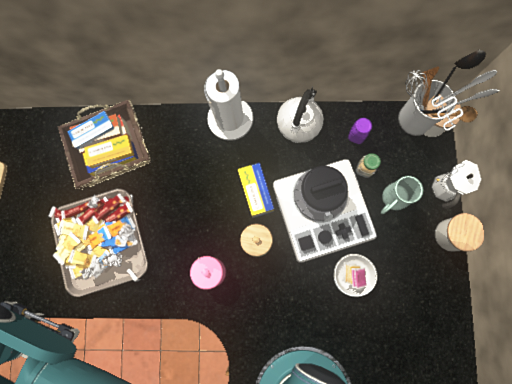

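View pics/side.png

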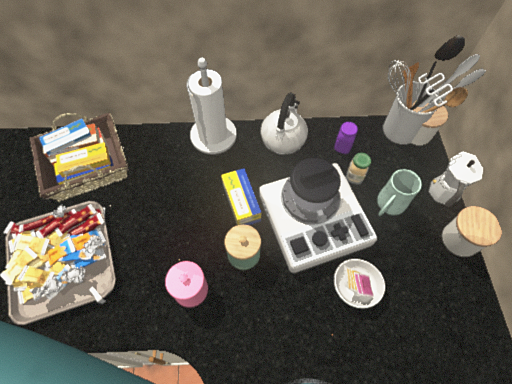

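The top picture shows the chopper turned about 16°, with the keys in a row from (306,243) to (362,226). The wing is at about (325,187). The green canister is at (257,240) with its pink look-alike at (207,272), and the honey is at (368,165) with its purple look-alike at (360,131). I only need to stay clear of these. Next is a least-squares fit of the base pose and one crop to confirm the key order.

```bash
python3 - <<'E'
from h import *
m=[((-.08,.029),(.470,-.0685)),((-.08,-.029),(.483,-.125)),((-.08,-.087),(.498,-.177)),((-.08,.087),(.4505,-.0135)),((.045,0),(.5915,-.062)),((0,0),(.5515,-.0745))]
A=np.array([a for a,_ in m]);B=np.array([b for _,b in m])
r,_=R.align_vectors(np.c_[B-B.mean(0),np.zeros(6)],np.c_[A-A.mean(0),np.zeros(6)])
Rm=r.as_matrix()[:2,:2];t=B.mean(0)-Rm@A.mean(0)
print(np.degrees(r.as_rotvec()[2]),t,(A@Rm.T+t).round(4),((A@Rm.T+t)-B).round(4))
a=cv2.imread('pics/top.png')[150:270,260:440];b=cv2.imread('pics/side.png')[150:280,250:390]
cv2.imwrite('pics/c1.png',np.hstack([cv2.resize(a,(480,320),interpolation=3),cv2.resize(b,(320,320),interpolation=3)]))
E
```

```text
16.01688895730661 [ 0.55147077 -0.07410363] [[ 0.4666 -0.0683]
 [ 0.4826 -0.1241]
 [ 0.4986 -0.1798]
 [ 0.4506 -0.0126]
 [ 0.5947 -0.0617]
 [ 0.5515 -0.0741]] [[-0.0034  0.0002]
 [-0.0004  0.0009]
 [ 0.0006 -0.0028]
 [ 0.0001  0.0009]
 [ 0.0032  0.0003]
 [-0.      0.0004]]
```

View pics/c1.png

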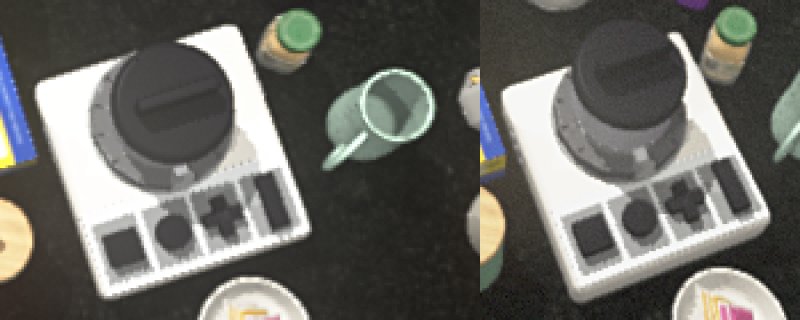

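Key order along the row, using the top camera's full-picture pixels: square (306,243), round (325,237), cross (343,231), bar (362,226). The crop confirms the shapes, so I'm moving over the wing.

step_arm(deltas="-0.0289 -0.0263 0 0 0 0 0.06;-0.0289 -0.0263 0 0 0 0 0.06;-0.0289 -0.0263 0 0 0 0 0.06;-0.0289 -0.0263 0 0 0 0 0.06;-0.0289 -0.0263 0 0 0 0 0.06;-0.0289 -0.0263 0 0 0 0 0.06;-0.0289 -0.0263 0 0 0 0 0.06;-0.0289 -0.0263 0 0 0 0 0.06;-0.0289 -0.0263 0 0 0 0 0.06;-0.0289 -0.0263 0 0 0 0 0.06")

```text
time: 1.93
position: [0.4154, 0.2829, 0.2299]
orientation: [0.559, 3.091, 0.001]
contact_force: [1.6, 0.6, 0.7]
opening: 0.642
gripper_force: 0.0
```

step_arm(deltas="-0.0289 -0.0263 0 0 0 0 0.06;-0.0289 -0.0263 0 0 0 0 0.06;-0.0289 -0.0263 0 0 0 0 0.06;-0.0289 -0.0263 0 0 0 0 0.06;-0.0289 -0.0263 0 0 0 0 0.06;-0.0289 -0.0263 0 0 0 0 0.06;-0.0289 -0.0263 0 0 0 0 0.06;-0.0289 -0.0263 0 0 0 0 0.06;-0.0289 -0.0263 0 0 0 0 0.06;-0.0289 -0.0263 0 0 0 0 0.06")

```text
time: 2.77
position: [0.5941, -0.0649, 0.2298]
orientation: [0.559, 3.091, 0.0]
contact_force: [-1.2, 1.0, 0.6]
opening: 0.649
gripper_force: 0.0
```

step_arm(deltas="0 0 0 0 0 6.7 0.06;0 0 0 0 0 6.7 0.06;0 0 0 0 0 6.7 0.06;0 0 0 0 0 6.7 0.06;0 0 0 0 0 6.7 0.06;0 0 0 0 0 6.7 0.06;0 0 0 0 0 6.7 0.06;0 0 0 0 0 6.6 0.06;0 0 0 0 0 0 0.06")

```text
time: 3.52
position: [0.5936, -0.0629, 0.2297]
orientation: [1.898, 2.503, 0.0]
contact_force: [0.1, -0.4, -0.1]
opening: 0.647
gripper_force: 0.0
```

step_arm(deltas="0 0 0.014 0 0 0 0.06;0 0 0.014 0 0 0 0.06;0 0 0.014 0 0 0 0.06;0 0 0 0 0 0 0.04;0 0 0 0 0 0 0.03")

```text
time: 3.93
position: [0.593, -0.0628, 0.186]
orientation: [-1.888, -2.508, 0.002]
contact_force: [-0.6, -0.5, 0.6]
opening: 0.547
gripper_force: 0.0
```

step_arm(deltas="0 0 0 0 0 0 0.02;0 0 0 0 0 0 0.008;0 0 0 0 0 0 0.008;0 0 0 0 0 0 0.008;0 0 0 0 0 0 0.008;0 0 0 0 0 0 0.008", squeeze=8)

```text
time: 4.43
position: [0.5939, -0.0628, 0.188]
orientation: [1.89, 2.508, 0.001]
contact_force: [3.9, 0.5, 0.1]
opening: 0.151
gripper_force: 8.0
```

step_arm(deltas="0 0.001 0 0 0 0 0.0;0 0 0 0 0 0 0;0 0 0.003 0 0 0 0;0 0 0.003 0 0 0 0;0 0 0.003 0 0 0 0;0 0 0.003 0 0 0 0;0 0 0.001 0 0 0 0;0 0 0 0 0 0 0;0 0 0 0 0 0 0", squeeze=30)

```text
time: 5.18
position: [0.5949, -0.0627, 0.1758]
orientation: [1.89, 2.508, 0.001]
contact_force: [-1.0, 0.2, 10.0]
opening: 0.155
gripper_force: 30.0
```

step_arm(deltas="0 0 0 0 0 5 0;0 0 0 0 0 7 0;0 0 0 0 0 7 0;0 0 0 0 0 7 0;0 0 0 0 0 7 0;0 0 0 0 0 7 0;0 0 0 0 0 7 0;0 0 0 0 0 7 0;0 0 0 0 0 7 0;0 0 0 0 0 7 0")

```text
time: 6.02
position: [0.5941, -0.0622, 0.1757]
orientation: [-2.972, -1.014, 0.001]
contact_force: [-7.5, 3.6, 13.8]
opening: 0.151
gripper_force: 30.1
```

step_arm(deltas="0 0 0 0 0 5 0;0 0 0 0 0 5 0;0 0 0 0 0 3 0;0 0 0 0 0 1.5 0;0 0 0 0 0 0 0;0 0 0 0 0 0 0;0 0 0 0 0 0 0")

```text
time: 6.6
position: [0.5942, -0.0619, 0.1757]
orientation: [-3.074, -0.64, 0.0]
contact_force: [-8.3, 5.8, 12.9]
opening: 0.146
gripper_force: 30.1
```

```bash
python3 - <<'E'
from h import *
o=get_obs();print(o['moment'],o['contact_force'],o['q'],o['position'],(R.from_rotvec(o['orientation']).as_matrix()).round(3))
a=get_image('top')[150:270,260:440]
cv2.imwrite('pics/c2.png',cv2.resize(a,(480,320),interpolation=3))
E
```

```text
[ 1.36664416  1.87448974 -0.00334738] [-8.26814901  5.75933799 12.87540994] [-1.47099114e-01 -3.24679922e-02  1.68208567e+00  1.20591953e-03
  1.49274372e+00  1.01312449e+00] [ 0.59416128 -0.06190399  0.17571147] [[ 0.917  0.399 -0.001]
 [ 0.399 -0.917  0.001]
 [-0.    -0.001 -1.   ]]
```

View pics/c2.png

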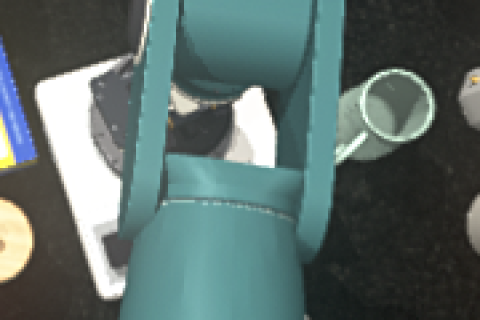

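The arm hides the wing in this picture. There is no moment at the stop yet, so I'll push a few degrees more.

step_arm(deltas="0 0 0 0 0 2 0;0 0 0 0 0 2 0;0 0 0 0 0 0 0;0 0 0 0 0 0 0")

```text
time: 6.98
position: [0.5942, -0.0622, 0.1757]
orientation: [-3.095, -0.533, 0.001]
contact_force: [-6.7, 4.4, 12.8]
opening: 0.152
gripper_force: 31.1
```

```bash
python3 - <<'E'
from h import *
o=get_obs();print(o['moment'],R.from_rotvec(o['orientation']).as_matrix()[:2,1])
E
```

```text
[0.85865926 1.81623093 0.62583362] [ 0.33435354 -0.94244742]
```

step_arm(deltas="0 0 0 0 0 -2.5 0.0;0 0 0 0 0 0 0.04;0 0 0 0 0 0 0.04;0 0 0 0 0 0 0.04;0 0 -0.01 0 0 0 0.04;0 0 -0.02 0 0 0 0.04;0 0 -0.03 0 0 0 0.04;0 0 0 0 0 6 0.0;0 0 0 0 0 0 0;0 0 0 0 0 0 0")

```text
time: 7.82
position: [0.5945, -0.0626, 0.2346]
orientation: [-3.111, -0.441, 0.0]
contact_force: [0.3, -0.3, -1.5]
opening: 0.266
gripper_force: 0.0
```

step_arm(deltas="-0.025 -0.006 0 0 0 0 0.0;-0.025 -0.006 0 0 0 0 0.0;-0.025 -0.006 0 0 0 0 0;-0.025 -0.006 0 0 0 0 0;-0.025 -0.005 0 0 0 0 0;0 0 0.03 0 0 0 0;0 0 0 0 0 0 0;0 0 0 0 0 0 0;0 0 0 0 0 0 0")

```text
time: 8.57
position: [0.4667, -0.0691, 0.205]
orientation: [-3.11, -0.439, 0.001]
contact_force: [0.1, 0.0, 0.4]
opening: 0.005
gripper_force: 0.0
```

```bash
python3 - <<'E'
from h import *
o=get_obs();print(o['moment'],o['contact_force'],R.from_rotvec(o['orientation']).as_matrix()[:2,1],o['opening'])
p=o['position'];print(p,'base frame',R.from_euler('z',-16,degrees=True).apply(p-np.array([.5515,-.0741,0])))
a=get_image('top')[150:270,260:440];b=get_image('side')[150:280,250:390]
cv2.imwrite('pics/c3.png',np.hstack([cv2.resize(a,(480,320),interpolation=3),cv2.resize(b,(320,320),interpolation=3)]))
E
```

```text
[ 0.00243802  0.11539809 -0.0059409 ] [0.06744449 0.03316926 0.39580701] [ 0.27686736 -0.96090809] 0.00548393916404827
[ 0.46672911 -0.06914592  0.2050017 ] base frame [-0.08012148  0.02812819  0.2050017 ]
```

View pics/c3.png

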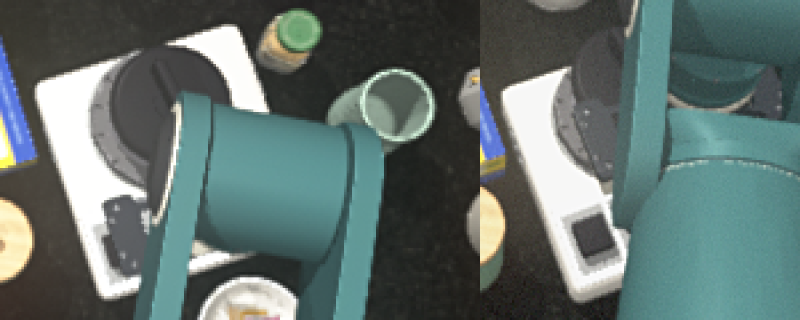

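The wing now lies front to back, near crop pixel (168,72), and I felt the stop, so the bowl is locked. The tool is above the round key at base-frame (-0.080, 0.028). Going down.

step_arm(deltas="0 0 0.035 0 0 0 0;0 0 0.035 0 0 0 0;0 0 0.035 0 0 0 0;0 0 0 0 0 0 0;0 0 0.005 0 0 0 0;0 0 0.005 0 0 0 0;0 0 0.004 0 0 0 0;0 0 0 0 0 0 0;0 0 0 0 0 0 0")

```text
time: 9.42
position: [0.4673, -0.0693, 0.0871]
orientation: [3.11, 0.437, 0.004]
contact_force: [1.8, -0.3, 2.3]
opening: 0.004
gripper_force: 1.4
```

step_arm(deltas="0 0 0.003 0 0 0 0;0 0 0.003 0 0 0 0;0 0 0.002 0 0 0 0;0 0 0.001 0 0 0 0;0 0 0 0 0 0 0;0 0 0 0 0 0 0")

```text
time: 9.92
position: [0.4671, -0.0693, 0.0784]
orientation: [3.11, 0.437, 0.003]
contact_force: [-3.8, 1.1, 20.7]
opening: 0.009
gripper_force: 10.3
```

step_arm(deltas="0 0 -0.01 0 0 0 0;0 0 -0.03 0 0 0 0;0 0 0 0 0 0 0;0 0.029 0 0 0 0 0;0 0.029 0 0 0 0 0;0 0.029 0 0 0 0 0;0 0.028 0 0 0 0 0;0 0 0 0 0 0 0;0 0 0.018 0 0 0 0;0 0 0 0 0 0 0")

```text
time: 10.75
position: [0.4968, -0.1795, 0.0955]
orientation: [-3.109, -0.436, 0.006]
contact_force: [-0.4, 0.3, -1.9]
opening: 0.004
gripper_force: 0.0
```

```bash
python3 - <<'E'
from h import *
p=get_obs()['position'];print(p,'base frame',R.from_euler('z',-16,degrees=True).apply(p-np.array([.5515,-.0741,0])))
print([(c,t,[(d['point'].round(3) if hasattr(d['point'],'round') else d['point'],d['conf']) for d in pinpoint(t,c)][:1]) for c in ['top','side'] if get_image(c) is not None for t in ['round_top','wing_top']])
E
```

```text
[ 0.49678534 -0.17946072  0.09554919] base frame [-0.08163646 -0.08619782  0.09554919]
[('top', 'round_top', [([0.464, -0.0709, 0.0781], 0.61)]), ('top', 'wing_top', [([0.5914, -0.0625, 0.1921], 0.84)]), ('side', 'round_top', [([0.4709, -0.0714, 0.0756], 0.62)]), ('side', 'wing_top', [([0.5948, -0.0593, 0.1893], 0.89)])]
```

step_arm(deltas="0 0 0.005 0 0 0 0;0 0 0.004 0 0 0 0;0 0 0.003 0 0 0 0;0 0 0.003 0 0 0 0;0 0 0.002 0 0 0 0;0 0 0.001 0 0 0 0;0 0 0 0 0 0 0;0 0 0 0 0 0 0")

```text
time: 11.72
position: [0.4982, -0.1796, 0.0808]
orientation: [-3.111, -0.437, -0.0]
contact_force: [0.5, 2.6, 3.9]
opening: 0.007
gripper_force: 2.1
```

step_arm(deltas="0 0 0.002 0 0 0 0;0 0 0.001 0 0 0 0;0 0 0.001 0 0 0 0;0 0 0 0 0 0 0;0 0 0 0 0 0 0")

```text
time: 12.13
position: [0.4984, -0.1797, 0.0784]
orientation: [3.111, 0.437, 0.001]
contact_force: [-7.0, 5.5, 21.6]
opening: 0.007
gripper_force: 10.6
```

Bar is home. Lifting, then on to the cross, 58 mm back along the row.

step_arm(deltas="0 0 -0.01 0 0 0 0;0 0 -0.03 0 0 0 0;0 0 0 0 0 0 0;0 -0.029 0 0 0 0 0;0 -0.029 0 0 0 0 0;0 0 0 0 0 0 0;0 0 0.022 0 0 0 0;0 0 0 0 0 0 0;0 0 0 0 0 0 0")

```text
time: 12.88
position: [0.4815, -0.124, 0.0939]
orientation: [-3.11, -0.437, 0.003]
contact_force: [0.4, -1.1, 0.2]
opening: 0.003
gripper_force: 0.0
```

step_arm(deltas="0 0 0.004 0 0 0 0;0 0 0.004 0 0 0 0;0 0 0.003 0 0 0 0;0 0 0.003 0 0 0 0;0 0 0.002 0 0 0 0;0 0 0.001 0 0 0 0;0 0 0.001 0 0 0 0;0 0 0 0 0 0 0;0 0 0 0 0 0 0")

```text
time: 13.63
position: [0.4827, -0.1244, 0.0785]
orientation: [3.11, 0.437, 0.002]
contact_force: [-6.3, -0.6, 19.8]
opening: 0.003
gripper_force: 10.0
```

step_arm(deltas="0 0 -0.01 0 0 0 0;0 0 -0.03 0 0 0 0;0 0 -0.04 0 0 0 0;0 0 -0.04 0 0 0 0;0 0 -0.04 0 0 0 0;0 -0.035 0 0 0 0 0;0 -0.035 0 0 0 0 0;0 -0.035 0 0 0 0 0;0 -0.035 0 0 0 0 0;0 -0.035 0 0 0 0 0")

```text
time: 14.47
position: [0.4329, 0.0455, 0.2365]
orientation: [-3.111, -0.436, 0.0]
contact_force: [0.5, -0.5, 0.2]
opening: 0.005
gripper_force: 0.0
```

step_arm(deltas="0 -0.035 0 0 0 0 0;0 -0.035 0 0 0 0 0;0 -0.035 0 0 0 0 0;0 -0.035 0 0 0 0 0;0 -0.035 0 0 0 0 0;0 -0.035 0 0 0 0 0;0 -0.035 0 0 0 0 0;0 0 0 0 0 0 0;0 0 0 0 0 0 0")

```text
time: 15.22
position: [0.3655, 0.281, 0.2362]
orientation: [3.11, 0.442, -0.002]
contact_force: [0.1, 0.6, 0.1]
opening: 0.005
gripper_force: 0.0
```

```bash
python3 - <<'E'
from h import *
a=get_image('top')[150:270,260:440];b=get_image('side')[150:280,250:390]
cv2.imwrite('pics/c4.png',np.hstack([cv2.resize(a,(480,320),interpolation=3),cv2.resize(b,(320,320),interpolation=3)]))
for t in ['wing_top','round_top','bar_top','cross_top','square_top','mug','canister','honey','tea_box']:
  for c in ['top','side']:
    print(t,c,[(np.round(d['point'],3).tolist(),round(d['conf'],2)) for d in pinpoint(t,c)][:2])
E
```

```text
wing_top top [([0.591, -0.057, 0.193], 0.86), ([0.551, -0.074, -0.003], 0.34)]
wing_top side [([0.593, -0.062, 0.189], 0.91)]
round_top top [([0.463, -0.067, 0.078], 0.46)]
round_top side [([0.47, -0.072, 0.071], 0.55)]
bar_top top [([0.498, -0.174, 0.076], 0.44), ([0.485, -0.123, 0.074], 0.24)]
bar_top side [([0.503, -0.178, 0.07], 0.55)]
cross_top top [([0.614, 0.139, -0.004], 0.5), ([0.483, -0.12, 0.073], 0.42)]
cross_top side [([0.48, -0.125, 0.075], 0.65)]
square_top top [([0.45, -0.01, 0.079], 0.51)]
square_top side [([0.45, -0.011, 0.078], 0.8)]
mug top [([0.574, -0.292, -0.002], 0.95)]
mug side [([0.58, -0.295, -0.002], 0.88)]
canister top [([0.463, 0.136, -0.001], 0.63), ([0.367, 0.277, 0.001], 0.57)]
canister side [([0.457, 0.131, -0.004], 0.77)]
honey top [([0.798, -0.199, -0.003], 0.69), ([0.684, -0.216, -0.002], 0.62)]
honey side [([0.69, -0.215, -0.002], 0.88), ([0.798, -0.195, 0.001], 0.67)]
tea_box top [([0.613, 0.137, 0.002], 0.65)]
tea_box side [([0.615, 0.136, -0.002], 0.85), ([0.502, -0.179, 0.072], 0.66)]
```

View pics/c4.png

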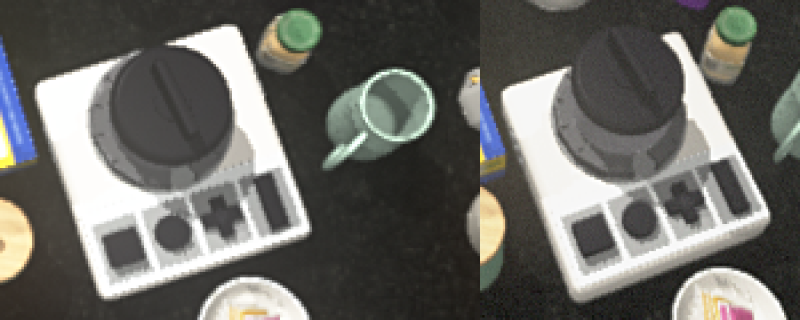

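The wing is turned front to back: it runs from (158,60) to (195,138) in the crop, about 83° of turn. The three keys sit about 4 mm lower, the square is still at 79 mm, and the neighbours haven't moved.

```bash
python3 -c "
from rig import *
print(hand_in())"
```

```text
the job is handed in; nothing more can be done
None
```

The bowl is pushed down and locked, the round, long and cross keys were pressed home in that order, and the job is handed in. My last look showed the square key unpressed and the neighbours unmoved, but the hand-in returned no verdict.

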